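# Put each stone lid back on its own jar

### The arm

A 7-joint arm with a two-finger parallel gripper is mounted at the origin on the work surface. World frame = base frame: x ahead of the robot, y to its left, z up, the work surface at z = 0. Lengths are in m, angles in rad, forces in N, time in s.
With the tool pointing down it reaches from about 0.425 to 0.875 m from the base axis. Payload 8.4 kg.
Tool frame: the origin (TCP) lies on the centre line of the jaws, within the pads' length; the fingertips stand 17 mm ahead of it and the grasp point (between the pads) lies 2 mm behind it; z points along the fingers, y is the line along which they close (so a half turn about z gives the same grasp; the last joint's range is limited). The gripper opens to 85 mm and grips with 20 to 120 N. Pads are 22 mm wide; open, the fingers measure 114 mm over their backs; the gripper's body (76 mm by 85 mm) begins 54 mm behind the grasp point. The pads swing forward as they close: fully open they stand 13 mm farther back than shut.
Start: joints at [1.24, 0.333, 0.04, 1.465, -0.013, 1.343, -0.059], TCP at [0.149, -0.633, 0.248] pointing down, gripper open.
Joint ranges: [-2.58, 2.58], [-0.38, 2.09], [-1.3, 1.39], [0.25, 2.4], [-1.5, 4.64], [0.08, 2.09], [-2.65, 2.65]. Speed limits (rad/s): [2.22, 2.22, 2.79, 2.79, 3.14, 3.14, 3.14].

### API

Orientations are given as [roll, pitch, yaw] about the fixed x, y, z axes, in that order (R = Rz(yaw) Ry(pitch) Rx(roll)).
In Python, from cell import bot gives the robot as it stands.
- The arm moves only by the shell command python3 -m pendant 'ROWS' [FORCE]. ROWS is JSON, a list of rows, each a list of 3 entries, a list of its own where there are three numbers: the shift along the world's x, y, z in cm, then the turn, a rotation vector about the world's x, y, z in degrees, then the gripper's target within -1 to 1 (fully open at 1, half-way at 0, shut at -1). A call has 1 to 20 rows; each row shifts and turns the commanded pose from where the row before left it; what a row does not reach is not made up. A row lasts 1/8 s, in which the tool goes at most 62.5 mm and 10.7 degrees, less where a joint would pass 70% of its speed; a pose out of reach is approached as far as the arm can. A call with a gripper value outside its range is refused whole. The fingers move at their own pace and stop on an object; FORCE is the grip in N (left out, the last holds). Time passes only in rows, so rows that do not move let the fingers close. It gives the time, the measured TCP pose, the force, the opening and the grip force at its end, in the units of the state.
- bot.sense(): the state, without advancing time (a new reading comes with each control period).
- bot.snapshot(name): name is "scene" or "top" or "wrist"; returns a dict with "color" (400x640x3 uint8, red, green, blue), "z_map" (400x640 float32, m along the optical axis (not along the pixel's ray), 0 where there is no reading), "fov_y" (degrees; the focal length in pixels is half the picture's height over the tangent of half this angle, whatever the lens; pixels are square), "cx", "cy" (the principal point, pixels), "position" and "attitude" of the camera in the world. Camera axes: x right, y down, z forward; pixel columns grow to the right and rows downward; lengths in m; the calibration is good to about 2 mm. A picture is of the moment at which its call begins.
- bot.sign_off(): hands the job in; it is judged then, once.
Trained networks look in the newest picture that a camera, given by its name, has taken for a name from the list of things; names that differ only in an ending like _2 or _b are one class to them, and where a whole thing is asked for, a point or a joint stands for the part that bears it (a point fixed in the world has none). Each returns a list of dicts, best first, with "conf" (0 to 1); they miss things now and then, are a little off and sometimes report something else, mostly with a low value. They report only what shows in the picture. A call takes as long as a camera call. They do not tell look-alikes from the thing itself.
- bot.search_frame(label, camera): "extent" ([centre column, centre row, width, height] in pixels, round what is visible of it).
- bot.tip_of(label, camera): "centre" ([row, column] in pixels: a listed point, or the origin of a listed thing).
The state is a dict: "time": time; "joints": joint angles; "dq": joint speeds; "effort": joint torques, N m; "ee_pos": TCP position; "eef_rot": TCP orientation; "ft_force": force on the tool from outside, world axes, zero at the start; "moment": the same for the moment, N m; "gripper_width": finger opening in m; "grip_force": force on a finger pad.
Only numpy, scipy, OpenCV 4.12 (cv2) and the standard library are available. Lean on these libraries where they do the work, as an engineer would, in place of code of your own. Each camera call takes 0.05 s, during which the arm holds its last target. There are 200 camera calls.

### The job

The lids of the four stone jars have been mixed up: put every lid on the jar of its own outline (round, square, oblong, cross), fully seated with its spigot in the bore and its sides lined up with the jar's. Leave the jars standing where they are, so lift each lid straight up out of its bore before you carry it, and set it down gently without dropping it. A lid that has to wait goes on the bare wooden board, never on the gritty bench, which would chip it.

Things in the scene. Friction and masses are not known exactly. Their poses are not given: they have to be found in the camera images.
- jar_round: Grey stone jar, from above round, 112 mm in diameter; 62 mm high, about 1 kg, standing loose on the bench, at first under a wrong lid. In the middle of its flat top a round bore, 62 mm wide, 45 mm deep, the same in all jars. Origin: centre of its underside, on the bench; z up.
- jar_square: Grey stone jar, from above square, 104 x 104 mm, sides along its x and y axes; 62 mm high, about 1 kg, standing loose on the bench, at first under a wrong lid. In the middle of its flat top a round bore, 62 mm wide, 45 mm deep, the same in all jars. Origin: centre of its underside, on the bench; z up.
- jar_oblong: Grey stone jar, from above oblong (rectangular), 136 mm long along its x axis and 92 mm wide along y; 62 mm high, about 1 kg, standing loose on the bench, at first under a wrong lid. In the middle of its flat top a round bore, 62 mm wide, 45 mm deep, the same in all jars. Origin: centre of its underside, on the bench; z up.
- jar_cross: Grey stone jar, from above a stubby cross, 116 mm across, arms 46 mm wide and 17 mm deep along its x and y axes; 62 mm high, about 1 kg, standing loose on the bench, at first under a wrong lid. In the middle of its flat top a round bore, 62 mm wide, 45 mm deep, the same in all jars. Origin: centre of its underside, on the bench; z up.
- lid_round: Grey stone lid, from above a round disc of 90 mm. Flat plate 14 mm thick; under it a round spigot 48 mm wide, 12 mm deep, edge chamfered 3 mm, fits any jar's bore; on top an upright round knob 26 mm wide, 32 mm tall to hold it by. About 0.3 kg. Origin: centre of the spigot's underside, 50 mm over the jar's underside when seated; plate at 12 to 26, knob to 58 mm; z up.
- lid_square: Grey stone lid, from above square, 84 x 84 mm, sides along x and y. Flat plate 14 mm thick; under it a round spigot 48 mm wide, 12 mm deep, edge chamfered 3 mm, fits any jar's bore; on top an upright round knob 26 mm wide, 32 mm tall to hold it by. About 0.3 kg. Origin: centre of the spigot's underside, 50 mm over the jar's underside when seated; plate at 12 to 26, knob to 58 mm; z up.
- lid_oblong: Grey stone lid, from above oblong, 114 mm along x, 74 mm along y. Flat plate 14 mm thick; under it a round spigot 48 mm wide, 12 mm deep, edge chamfered 3 mm, fits any jar's bore; on top an upright round knob 26 mm wide, 32 mm tall to hold it by. About 0.3 kg. Origin: centre of the spigot's underside, 50 mm over the jar's underside when seated; plate at 12 to 26, knob to 58 mm; z up.
- lid_cross: Grey stone lid, from above a stubby cross, 96 mm across, arms 36 mm wide, 15 mm deep, along x and y. Flat plate 14 mm thick; under it a round spigot 48 mm wide, 12 mm deep, edge chamfered 3 mm, fits any jar's bore; on top an upright round knob 26 mm wide, 32 mm tall to hold it by. About 0.3 kg. Origin: centre of the spigot's underside, 50 mm over the jar's underside when seated; plate at 12 to 26, knob to 58 mm; z up.
- board: Bare wooden board, 140 x 140 mm, 22 mm thick, fixed on the bench, empty at the start: room for one waiting lid, standing on its spigot. Origin: centre of its underside, on the bench. (The shallow mortar bowl with a pestle, 124 mm wide and 62 mm high, and the chisels and chips between the jars are not part of the job.)
Things that resemble listed ones, but are neither listed nor needed, are in the scene too. Leave any pink or purple look-alike of the lid_square alone.

How it is judged:
By the outcome, as a careful person would: the job done as asked, in the order asked, and still so for the second after the job is handed in, with the robot touching nothing.
It also fails if it takes over 144 s, if anything falls off the work surface, if the arm or the gripper's body presses on something with over 40 N, if the wrist force passes 120 N, or if a joint passes its speed limit or range.

## Working session

There is one attempt and no reset: what is moved stays moved. The work goes in short steps, Python scripts to look and compute and a shell command to move; the robot and the scene stay as the last step left them, time stands still between calls to the robot, and variables do not carry over. Pictures are saved under pics/ and viewed, at most 14 in all, crops included, and the job is handed in when it is done.

```bash
ls; mkdir -p pics
cat > h.py <<'E'
import numpy as np, cv2
from scipy.spatial.transform import Rotation as R
from cell import bot
def snap(n,f=None):
    s=bot.snapshot(n)
    if f: cv2.imwrite('pics/'+f+'.png',s['color'][:,:,::-1])
    return s
def rot(a):
    a=np.array(a,float)
    return a if a.shape==(3,3) else R.from_euler('xyz',a).as_matrix()
def foc(s): return 200/np.tan(np.radians(s['fov_y'])/2)
def cloud(s):
    f=foc(s);v,u=np.mgrid[:400,:640];z=s['z_map']
    P=np.stack([(u-s['cx'])/f*z,(v-s['cy'])/f*z,z],-1)
    return P@rot(s['attitude']).T+np.array(s['position'])
E
python3 - <<'E'
from h import *
s=snap('top','top0');s2=snap('scene','scene0')
for q in(s,s2):print(q['position'],q['attitude'],q['fov_y'],q['cx'],q['cy'])
P=cloud(s);np.save('P0.npy',P)
for l in 'jar_round jar_square jar_oblong jar_cross lid_round lid_square lid_oblong lid_cross board'.split():
    for d in bot.tip_of(l,'top')[:3]:
        r,c=d['centre'];p=P[int(min(r,399)),int(min(c,639))];print(l,round(d['conf'],2),int(r),int(c),p.round(3))
st=bot.sense();print(st)
E
```

```text
pics
[0.34384021 0.10243187 0.98069438] [-3.03232485 -0.02542372 -1.56989768] 55.22654890929341 316.1700376192044 203.39883042928327
[ 0.88657756 -0.6367783   0.91098352] [-2.36096879e+00  2.29136544e-04  5.31603380e-01] 52.81806632163503 319.0571622397963 194.47187108828942
jar_round 0.95 134 258 [0.612 0.22  0.076]
jar_square 0.59 210 429 [ 0.428 -0.191  0.076]
jar_oblong 0.93 209 343 [0.43  0.016 0.076]
jar_cross 0.95 206 258 [0.436 0.217 0.078]
lid_round 0.73 207 341 [0.434 0.021 0.079]
lid_square 0.94 288 171 [0.243 0.423 0.05 ]
lid_square 0.77 204 254 [0.438 0.223 0.106]
lid_square 0.58 263 244 [0.302 0.25  0.061]
lid_oblong 0.87 209 442 [ 0.428 -0.213  0.101]
lid_cross 0.83 126 254 [0.63  0.23  0.082]
board 0.78 128 436 [ 0.648 -0.234  0.021]
{'time': 0.55, 'joints': array([ 1.23978373,  0.33316322,  0.03988074,  1.46542091, -0.01340653,
        1.34326922, -0.05849618]), 'dq': array([ 0.0009328 , -0.00127065, -0.00072857, -0.0010313 , -0.00058469,
       -0.00039037,  0.00154531]), 'effort': array([-1.96607427e-03, -6.57862473e+01,  1.36133753e+00, -4.05594599e+01,
        1.66319503e-02,  3.36504861e-03,  7.06775353e-06]), 'ee_pos': array([ 0.14932756, -0.6325875 ,  0.24832116]), 'eef_rot': array([ 3.14158919e+00, -2.19714178e-05,  2.31802274e-01]), 'ft_force': array([-0.51735236,  0.26165258, -0.04792691]), 'moment': array([-0.04116031,  0.02549035, -0.01610219]), 'grip_force': 0.0, 'gripper_width': 0.0853623764870987}
```

Run:
```python
from h import *
i=cv2.imread('pics/top0.png')
cv2.imwrite('pics/top0c.png',cv2.resize(i[60:330,120:480],None,fx=2.2,fy=2.2,interpolation=cv2.INTER_CUBIC))
```

```text
(no output)
```

View pics/top0c.png

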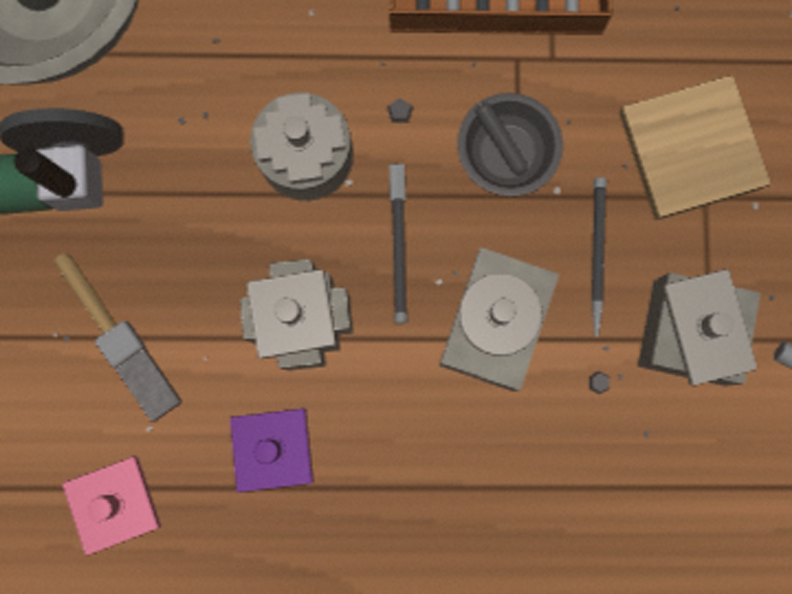

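View pics/scene0.png

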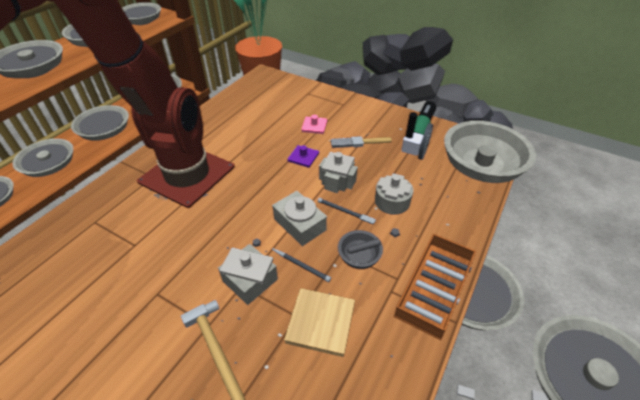

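The lids sit as follows: cross on jar_round (crop 297,135), square on jar_cross (288,312), round on jar_oblong (500,312) and oblong on jar_square (712,325). The board is top right (697,147) and the pink and purple look-alikes are bottom left. Next I'll fit the outlines.

```bash
cat > fit.py <<'E'
from h import *
from scipy.optimize import minimize
def box(p,a,b): 
    q=np.abs(p)-[a/2,b/2]; return np.minimum(q.max(1),0)+np.linalg.norm(np.maximum(q,0),axis=1)
def cross(p,w,a): return np.minimum(box(p,w,a),box(p,a,w))
SH={'jar_round':lambda p:np.linalg.norm(p,axis=1)-.056,'jar_square':lambda p:box(p,.104,.104),'jar_oblong':lambda p:box(p,.136,.092),'jar_cross':lambda p:cross(p,.116,.046) if 0 else np.minimum(cross(p,.116,.046),box(p,.082,.082)),
'lid_round':lambda p:np.linalg.norm(p,axis=1)-.045,'lid_square':lambda p:box(p,.084,.084),'lid_oblong':lambda p:box(p,.114,.074),'lid_cross':lambda p:np.minimum(cross(p,.096,.036),box(p,.066,.066)),'board':lambda p:box(p,.14,.14),'knob':lambda p:np.linalg.norm(p,axis=1)-.013}
def fit(P,n,c,zt,tol=.006,rad=.11):
    """zt: top height of the face. returns x,y,yaw deg,cost"""
    Q=P.reshape(-1,3);Q=Q[np.isfinite(Q).all(1)];Q=Q[np.linalg.norm(Q[:,:2]-c,axis=1)<rad]
    I=Q[np.abs(Q[:,2]-zt)<tol,:2];O=Q[(Q[:,2]<zt-.011)&(Q[:,2]>-.02)]
    O=O[O[:,2]<.012][:,:2] if n[0]=='j' else (O[np.abs(O[:,2]-zt+.014)<.005] if 0 else O)[:,:2]
    if len(I)<20: return None
    def f(x):
        t=np.radians(x[2]*100);M=np.array([[np.cos(t),-np.sin(t)],[np.sin(t),np.cos(t)]])
        return 1e3*(np.maximum(SH[n]((I-x[:2])@M),0).sum()+np.maximum(-SH[n]((O-x[:2])@M),0).sum())/len(I)
    best=None
    for a in ([0] if n.endswith(('round','knob')) else np.arange(0,180 if 'oblong' in n else 90,15)):
        r=minimize(f,[*I.mean(0),a/100],method='Nelder-Mead',options=dict(initial_simplex=np.array([[*I.mean(0),a/100],[*I.mean(0)+[.01,0],a/100],[*I.mean(0)+[0,.01],a/100],[*I.mean(0),a/100+.1]]),xatol=1e-4))
        if best is None or r.fun<best.fun: best=r
    return (best.x*[1e3,1e3,100]).round(1),round(best.fun,3),len(I)
E
python3 - <<'E'
from fit import *
P=np.load('P0.npy')
C={'round':(.62,.22),'cross':(.437,.22),'oblong':(.43,.018),'square':(.428,-.195)}
L={'round':'cross','cross':'square','oblong':'round','square':'oblong'}
for j,c in C.items():
    print('jar',j,fit(P,'jar_'+j,c,.062),'lid',L[j],fit(P,'lid_'+L[j],c,.076),'knob',fit(P,'knob',c,.108,rad=.06))
print('board',fit(P,'board',(.648,-.234),.022,rad=.14))
E
```

```text
jar round (array([643.6, 227. ,  -4.6]), np.float64(0.065), 460) lid cross (array([641.6, 226.2,  99.7]), np.float64(0.01), 980) knob (array([6.421e+02, 2.264e+02, 1.000e-01]), np.float64(0.048), 99)
jar cross (array([447.6, 229.6,   6.2]), np.float64(0.025), 498) lid square (array([446.2, 232.1,  10.1]), np.float64(0.024), 1136) knob (array([446.1, 232.3,   5.7]), np.float64(0.009), 99)
jar oblong (array([442.9,   3.8, 160.9]), np.float64(0.003), 1029) lid round (array([446.4,   4.8,   1.1]), np.float64(0.002), 976) knob (array([446.6,   4.7,   1.8]), np.float64(0.01), 97)
jar square (array([ 432.8, -225. ,   77.7]), np.float64(0.125), 506) lid oblong (array([ 434.2, -225.6,  193.1]), np.float64(0.244), 1328) knob (array([ 433.1, -225.2,    3. ]), np.float64(0.078), 104)
board (array([ 654.2, -235.1,   16.9]), np.float64(0.249), 2815)
```

```bash
python3 -m pendant '[[[1.5,2,0],[0,0,0],1],[[2.7,3.9,0],[0,0,0],1],[[2.7,3.9,0],[0,0,0],1],[[2.7,3.9,0],[0,0,0],1],[[2.7,3.9,0],[0,0,0],1],[[2.7,3.9,0],[0,0,0],1],[[2.7,3.9,0],[0,0,0],1],[[2.7,3.9,0],[0,0,0],1],[[2.7,3.9,0],[0,0,0],1],[[2.7,3.9,0],[0,0,0],1],[[2.6,3.7,0],[0,0,0],1],[[0,0,0],[0,0,0],1],[[0,0,0],[0,0,0],1]]'
python3 - <<'E'
from fit import *
s=snap('wrist','w1');P=cloud(s);np.save('Pw1.npy',P);c=(.433,-.225)
print(s['position'],s['attitude'])
print(fit(P,'jar_square',c,.062),fit(P,'lid_oblong',c,.076),fit(P,'knob',c,.108,rad=.06))
Q=P.reshape(-1,3);m=np.abs(Q[:,2]-.076)<.012
m&=np.linalg.norm(Q[:,:2]-c,axis=1)<.04;m&=np.linalg.norm(Q[:,:2]-c,axis=1)>.02
A=np.c_[Q[m,:2]-c,np.ones(m.sum())];print(np.linalg.lstsq(A,Q[m,2],rcond=None)[0])
E
```

```text
time: 2.17
ee_pos: [0.433, -0.2251, 0.2483]
eef_rot: [3.141, 0.0, 0.232]
ft_force: [0.0, -0.1, 0.6]
gripper_width: 0.0852
grip_force: 0.0
[ 0.49804732 -0.20983754  0.37401791] [ 2.86974784e+00 -2.80118701e-04 -1.33927648e+00]
(array([ 432.1, -224.7,  -12.3]), np.float64(0.001), 2056) (array([ 432. , -224.7,   14.1]), np.float64(0.005), 6120) (array([ 431.9, -224.7,    4.9]), np.float64(0.011), 517)
[-0.00067266 -0.00026088  0.07623075]
```

View pics/w1.png

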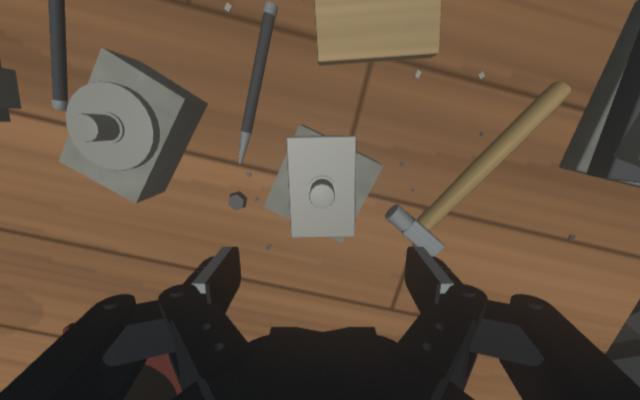

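The wrist view shows the oblong lid level on jar_square (image 320,190) with the knob centred between the fingers. I'm going down to grip it and lift straight up.

```bash
python3 -m pendant '[[[-0.1,0,-3],[0,0,0],1],[[0,0,-3],[0,0,0],1],[[0,0,-3],[0,0,0],1],[[0,0,-2.5],[0,0,0],1],[[0,0,-2],[0,0,0],1],[[0,0,-1.6],[0,0,0],1],[[0,0,0],[0,0,0],1],[[0,0,0],[0,0,0],-0.2],[[0,0,0],[0,0,0],-0.6],[[0,0,0],[0,0,0],-1],[[0,0,0],[0,0,0],-1],[[0,0,0],[0,0,0],-1],[[0,0,0],[0,0,0],-1],[[0,0,0],[0,0,0],-1]]' 60
```

```text
time: 3.98
ee_pos: [0.4327, -0.2246, 0.098]
eef_rot: [3.141, -0.001, 0.232]
ft_force: [-1.2, 0.6, 4.8]
gripper_width: 0.0243
grip_force: 58.6
```

```bash
python3 -m pendant '[[[0,0,0.5],[0,0,0],-1],[[0,0,1],[0,0,0],-1],[[0,0,1.5],[0,0,0],-1],[[0,0,2],[0,0,0],-1],[[0,0,2],[0,0,0],-1],[[2,0,1],[0,0,0],-1],[[3.5,-0.2,0],[0,0,0],-1],[[3.5,-0.2,0],[0,0,0],-1],[[3.5,-0.2,0],[0,0,0],-1],[[3.5,-0.2,0],[0,0,0],-1],[[3.5,-0.2,0],[0,0,0],-1],[[2.6,-0.2,0],[0,0,2],-1],[[0,0,0],[0,0,0],-1],[[0,0,0],[0,0,0],-1]]'
python3 - <<'E'
from fit import *
s=snap('wrist','w2');P=cloud(s);c=(.654,-.235);st=bot.sense();print(st['ee_pos'],st['eef_rot'])
print(fit(P,'board',c,.022,rad=.14))
for z in (.155,.158,.161):print(fit(P,'lid_oblong',st['ee_pos'][:2],z,tol=.004))
E
```

```text
time: 5.72
ee_pos: [0.6527, -0.2368, 0.1776]
eef_rot: [-3.141, 0.001, 0.266]
ft_force: [-0.2, -0.1, -3.8]
gripper_width: 0.0241
grip_force: 59.3
[ 0.6525707  -0.23688259  0.17765593] [3.14152549e+00 5.11226691e-04 2.65898881e-01]
(array([ 653.1, -232.7,  106.2]), np.float64(0.388), 3340)
(array([ 651.4, -237.2,   16.3]), np.float64(0.115), 14834)
(array([ 651. , -237.2,   16.2]), np.float64(0.104), 14676)
(array([ 644.9, -236.5,  195.4]), np.float64(0.05), 558)
```

View pics/w2.png

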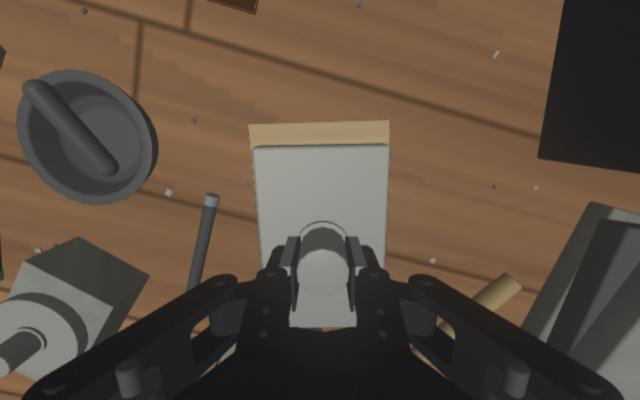

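The oblong lid is held above the board (320,220), lined up with it. Lowering now.

```bash
python3 -m pendant '[[[0.1,0.2,-2],[0,0,0],-1],[[0,0,-2.5],[0,0,0],-1],[[0,0,-2.5],[0,0,0],-1],[[0,0,-1.8],[0,0,0],-1],[[0,0,-1],[0,0,0],-1],[[0,0,-0.5],[0,0,0],-1],[[0,0,-0.2],[0,0,0],-1],[[0,0,0],[0,0,0],-1]]'
```

```text
time: 6.78
ee_pos: [0.6547, -0.2347, 0.0729]
eef_rot: [3.141, -0.001, 0.267]
ft_force: [-0.1, 0.1, -3.6]
gripper_width: 0.0243
grip_force: 59.3
```

```bash
python3 -m pendant '[[[0,0,-0.15],[0,0,0],-1],[[0,0,-0.1],[0,0,0],-1],[[0,0,-0.1],[0,0,0],-1],[[0,0,0],[0,0,0],-1]]'
```

```text
time: 7.28
ee_pos: [0.6545, -0.2346, 0.0701]
eef_rot: [3.141, -0.001, 0.267]
ft_force: [-4.6, 1.2, 6.0]
gripper_width: 0.0239
grip_force: 60.5
```

```bash
python3 -m pendant '[[[0,0,0],[0,0,0],-0.7],[[0,0,0],[0,0,0],-0.3],[[0,0,0],[0,0,0],0.3],[[0,0,0],[0,0,0],1],[[0,0,0],[0,0,0],1],[[0,0,2],[0,0,0],1],[[0,0,4],[0,0,0],1],[[0,0,4],[0,0,0],1],[[0,0,4],[0,0,0],1],[[-1.8,4.7,3.8],[0,0,0],1],[[-2.1,4.7,0],[0,0,0],1],[[-2.1,4.7,0],[0,0,0],1],[[-2.1,4.7,0],[0,0,0],1],[[-2.1,4.7,0],[0,0,0],1],[[-2.1,4.7,0],[0,0,0],1],[[-2.1,4.7,0],[0,0,0],1],[[-2.1,4.7,0],[0,0,0],1],[[-2.1,4.7,0],[0,0,0],1],[[-2.3,4.4,0],[0,0,0],1],[[0,0,0],[0,0,0],1]]'
python3 -m pendant '[[[0,0,0],[0,0,0],1],[[0,0,0],[0,0,0],1]]'
python3 - <<'E'
from fit import *
s=snap('wrist','w3');P=cloud(s);c=(.446,.232);st=bot.sense();print(st['ee_pos'],st['eef_rot'])
print(fit(P,'jar_cross',c,.062),fit(P,'lid_square',c,.076),fit(P,'knob',c,.108,rad=.06))
c=(.642,.226);print(fit(P,'jar_round',c,.062),fit(P,'lid_cross',c,.076),fit(P,'knob',c,.108,rad=.06))
s=snap('top');P=cloud(s);print(fit(P,'lid_oblong',(.654,-.235),.048),fit(P,'jar_square',(.433,-.225),.062))
E
```

```text
time: 9.78
ee_pos: [0.4433, 0.2362, 0.2483]
eef_rot: [-3.141, -0.002, 0.274]
ft_force: [0.6, -0.7, 0.1]
gripper_width: 0.0858
grip_force: 0.0
time: 10.02
ee_pos: [0.4462, 0.2309, 0.2468]
eef_rot: [3.141, -0.0, 0.265]
ft_force: [0.4, -0.5, -0.1]
gripper_width: 0.0851
grip_force: 0.0
[0.44613348 0.23087819 0.2467239 ] [ 3.14138663e+00 -2.77636020e-04  2.64543495e-01]
(array([446.7, 229.6,  96.1]), np.float64(0.005), 2039) (array([444.9, 232. ,  10.3]), np.float64(0.008), 5074) (array([444.5, 232. ,   5.4]), np.float64(0.01), 518)
(array([642.4, 227.2, -29.7]), np.float64(0.038), 1763) (array([640.8, 226.6,   9.5]), np.float64(0.009), 3465) None
(array([ 656.1, -236.5,  196.3]), np.float64(0.215), 1166) (array([ 432.8, -225. ,   77.8]), np.float64(0.019), 1368)
```

```bash
python3 -m pendant '[[[-0.15,0.1,-3],[0,0,0],1],[[0,0,-3],[0,0,0],1],[[0,0,-3],[0,0,0],1],[[0,0,-2.5],[0,0,0],1],[[0,0,-2],[0,0,0],1],[[0,0,-1.4],[0,0,0],1],[[0,0,0],[0,0,0],1],[[0,0,0],[0,0,0],-0.2],[[0,0,0],[0,0,0],-0.6],[[0,0,0],[0,0,0],-1],[[0,0,0],[0,0,0],-1],[[0,0,0],[0,0,0],-1],[[0,0,0],[0,0,0],-1],[[0,0,0],[0,0,0],-1]]' 60
```

```text
time: 11.88
ee_pos: [0.4443, 0.2331, 0.0981]
eef_rot: [3.141, -0.001, 0.267]
ft_force: [-0.1, -1.7, 5.7]
gripper_width: 0.0244
grip_force: 58.6
```

```bash
python3 -m pendant '[[[0,0,0.5],[0,0,0],-1],[[0,0,1],[0,0,0],-1],[[0,0,2],[0,0,0],-1],[[0,0,3],[0,0,0],-1],[[0,0,3],[0,0,0],-1],[[0,0,2.5],[0,0,0],-1],[[0,-2,0],[0,0,-1.6],-1],[[0,-4,0],[0,0,-3],-1],[[0,-4,0],[0,0,-3],-1],[[0,-4,0],[0,0,-3],-1],[[0,-4,0],[0,0,-3],-1],[[0,-4,0],[0,0,-3],-1],[[0,-4,0],[0,0,-3],-1],[[0,-4,0],[0,0,-3],-1],[[-0.2,-4,0],[0,0,0],-1],[[-0.5,-4,0],[0,0,0],-1],[[-0.3,-4,0],[0,0,0],-1],[[-0.2,-3.8,0],[0,0,0],-1],[[0,0,0],[0,0,0],-1],[[0,0,0],[0,0,0],-1]]'
python3 -m pendant '[[[0,0,0],[0,0,0],-1]]'
python3 - <<'E'
from fit import *
s=snap('wrist','w4');P=cloud(s);c=(.433,-.225);st=bot.sense();print(st['ee_pos'],st['eef_rot'])
print(fit(P,'jar_square',c,.062))
for z in (.198,):print(fit(P,'lid_square',st['ee_pos'][:2],z,tol=.005))
s=snap('top');P=cloud(s)
print(fit(P,'jar_square',c,.062),fit(P,'jar_cross',(.446,.23),.062))
E
```

```text
time: 14.38
ee_pos: [0.4309, -0.2249, 0.2166]
eef_rot: [-3.141, 0.001, -0.129]
ft_force: [0.1, -0.3, -2.8]
gripper_width: 0.0242
grip_force: 59.2
time: 14.5
ee_pos: [0.4317, -0.2242, 0.2171]
eef_rot: [-3.141, 0.0, -0.127]
ft_force: [0.1, -0.1, -3.4]
gripper_width: 0.024
grip_force: 59.2
[ 0.43187206 -0.2241717   0.21728703] [-3.14135973e+00  2.52345794e-04 -1.26601874e-01]
(array([ 432.1, -224.5,   77.7]), np.float64(0.001), 2749)
(array([ 429.1, -224.2,   77.6]), np.float64(0.92), 11723)
(array([ 432.8, -224.9,   77.6]), np.float64(0.024), 910) (array([447.6, 229.5,   6.2]), np.float64(0.002), 1203)
```

View pics/w4.png

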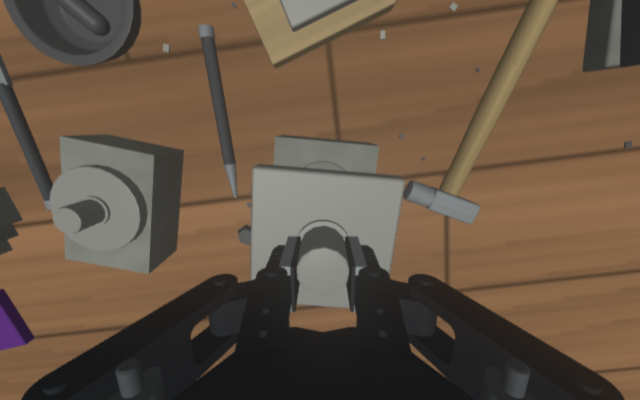

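The lid is parallel to the jar below it, about 320,230. Lowering.

```bash
python3 -m pendant '[[[0,0,-2],[0,0,0],-1],[[0,0,-3],[0,0,0],-1],[[0,0,-2.5],[0,0,0],-1],[[0,0,-1.5],[0,0,0],-1],[[0,0,-1],[0,0,0],-1],[[0,0,-0.7],[0,0,0],-1],[[0,0,-0.5],[0,0,0],-1],[[0,0,-0.3],[0,0,0],-1],[[0,0,-0.2],[0,0,0],-1],[[0,0,0],[0,0,0],-1]]'
python3 -m pendant '[[[0,0,-0.1],[0,0,0],-1],[[0,0,-0.1],[0,0,0],-1],[[0,0,0],[0,0,0],-1]]'
```

```text
time: 15.85
ee_pos: [0.432, -0.2251, 0.1005]
eef_rot: [3.142, -0.0, -0.128]
ft_force: [-0.5, 0.6, -2.9]
gripper_width: 0.0243
grip_force: 59.2
time: 16.23
ee_pos: [0.4319, -0.225, 0.0984]
eef_rot: [-3.142, 0.0, -0.128]
ft_force: [-1.0, -0.2, -1.4]
gripper_width: 0.0245
grip_force: 59.2
```

```bash
python3 -m pendant '[[[0,0,-0.1],[0,0,0],-1],[[0,0,0],[0,0,0],-1],[[0,0,0],[0,0,0],-1]]'
```

```text
time: 16.6
ee_pos: [0.432, -0.225, 0.0981]
eef_rot: [3.141, -0.0, -0.128]
ft_force: [-2.9, 2.0, 5.9]
gripper_width: 0.0245
grip_force: 60.3
```

```bash
python3 -m pendant '[[[0,0,0],[0,0,0],-0.7],[[0,0,0],[0,0,0],-0.3],[[0,0,0],[0,0,0],0.3],[[0,0,0],[0,0,0],1],[[0,0,0],[0,0,0],1],[[0,0,2],[0,0,0],1],[[0,0,4],[0,0,0],1],[[0,0,4],[0,0,0],1],[[0,0,4],[0,0,0],1],[[2.1,4.5,1],[0,0,0],1],[[2.1,4.5,0],[0,0,0],1],[[2.1,4.5,0],[0,0,0],1],[[2.1,4.5,0],[0,0,0],1],[[2.1,4.5,0],[0,0,0],1],[[2.1,4.5,0],[0,0,0],1],[[2.1,4.5,0],[0,0,0],1],[[2.1,4.5,0],[0,0,0],1],[[2.1,4.5,0],[0,0,0],1],[[2.0,4.6,0],[0,0,0],1],[[0,0,0],[0,0,0],1]]'
python3 -m pendant '[[[0,0,0],[0,0,0],1],[[0,0,0],[0,0,0],1]]'
python3 - <<'E'
from fit import *
s=snap('wrist','w5');P=cloud(s);st=bot.sense();print(st['ee_pos'],st['eef_rot'])
c=(.642,.226);print(fit(P,'jar_round',c,.062),fit(P,'lid_cross',c,.076),fit(P,'knob',c,.108,rad=.06))
s=snap('top');P=cloud(s);print(fit(P,'lid_square',(.433,-.225),.076),fit(P,'knob',(.433,-.225),.108,rad=.06),fit(P,'jar_square',(.433,-.225),.062))
E
```

```text
time: 19.1
ee_pos: [0.6403, 0.2309, 0.2462]
eef_rot: [-3.139, 0.002, -0.122]
ft_force: [0.2, 0.4, -0.2]
gripper_width: 0.0857
grip_force: 0.0
time: 19.35
ee_pos: [0.6412, 0.2243, 0.2476]
eef_rot: [3.141, -0.001, -0.13]
ft_force: [0.1, 0.1, 0.0]
gripper_width: 0.086
grip_force: 0.0
[0.64117033 0.22436095 0.24775913] [ 3.14091745e+00 -6.14868873e-04 -1.29747427e-01]
(array([641.7, 227.5,  26. ]), np.float64(0.001), 1898) (array([640.8, 226.7,   9.5]), np.float64(0.001), 4709) (array([640.4, 226.8,   2.9]), np.float64(0.011), 515)
(array([ 433.5, -225.7,   77. ]), np.float64(0.007), 962) (array([ 433.4, -226.5,    7.6]), np.float64(0.064), 99) (array([ 433.2, -224.7,   77. ]), np.float64(0.015), 348)
```

```bash
python3 -m pendant '[[[0,0.15,-3],[0,0,0],1],[[0,0,-3],[0,0,0],1],[[0,0,-3],[0,0,0],1],[[0,0,-2.5],[0,0,0],1],[[0,0,-2],[0,0,0],1],[[0,0,-1.4],[0,0,0],1],[[0,0,0],[0,0,0],1],[[0,0,0],[0,0,0],-0.2],[[0,0,0],[0,0,0],-0.6],[[0,0,0],[0,0,0],-1],[[0,0,0],[0,0,0],-1],[[0,0,0],[0,0,0],-1],[[0,0,0],[0,0,0],-1],[[0,0,0],[0,0,0],-1]]' 60
```

```text
time: 21.2
ee_pos: [0.6413, 0.2274, 0.0992]
eef_rot: [-3.141, -0.001, -0.128]
ft_force: [-0.6, -1.2, 5.7]
gripper_width: 0.0242
grip_force: 59.0
```

```bash
python3 -m pendant '[[[0,0,0.5],[0,0,0],-1],[[0,0,1],[0,0,0],-1],[[0,0,2],[0,0,0],-1],[[0,0,3],[0,0,0],-1],[[0,0,2.5],[0,0,0],-1],[[-1.5,0,0],[0,0,-1],-1],[[-3,0,0],[0,0,-1],-1],[[-3,0,0],[0,0,-1.4],-1],[[-3,0.05,0],[0,0,0],-1],[[-3,0.1,0],[0,0,0],-1],[[-3,0.1,0],[0,0,0],-1],[[-2.95,0,0],[0,0,0],-1],[[0,0,0],[0,0,0],-1],[[0,0,0],[0,0,0],-1],[[0,0,0],[0,0,0],-1]]'
python3 - <<'E'
from fit import *
s=snap('wrist','w6');P=cloud(s);c=(.446,.23);st=bot.sense();print(st['ee_pos'],st['eef_rot'])
print(fit(P,'jar_cross',c,.062))
for z in (.165,.168):print(fit(P,'lid_cross',st['ee_pos'][:2],z,tol=.004))
E
```

```text
time: 23.08
ee_pos: [0.4472, 0.23, 0.1888]
eef_rot: [-3.141, -0.0, -0.188]
ft_force: [0.2, -0.1, -3.1]
gripper_width: 0.0246
grip_force: 59.3
[0.44712146 0.22995757 0.1886356 ] [-3.14115077e+00 -7.49546707e-06 -1.87692423e-01]
(array([446.8, 229.8,   6.1]), np.float64(0.003), 2439)
(array([446.5, 230.6,  95.7]), np.float64(0.305), 11284)
(array([446. , 230.6,  95.7]), np.float64(0.292), 11313)
```

View pics/w6.png

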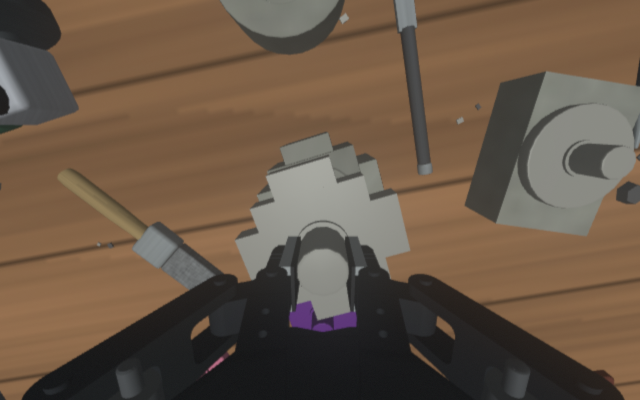

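The cross lid is above jar_cross (320,200), arms parallel (5.7° against 6.1°). Lowering.

```bash
python3 -m pendant '[[[0,0,-2],[0,0,0],-1],[[0,0,-2.5],[0,0,0],-1],[[0,0,-1.5],[0,0,0],-1],[[0,0,-1],[0,0,0],-1],[[0,0,-0.7],[0,0,0.3],-1],[[0,0,-0.5],[0,0,0],-1],[[0,0,-0.3],[0,0,0],-1],[[0,0,-0.2],[0,0,0],-1],[[0,0,0],[0,0,0],-1]]'
python3 -m pendant '[[[0,0,-0.1],[0,0,0],-1],[[0,0,-0.1],[0,0,0],-1],[[0,0,0],[0,0,0],-1]]'
```

```text
time: 24.25
ee_pos: [0.4465, 0.23, 0.1015]
eef_rot: [-3.141, -0.0, -0.182]
ft_force: [-0.9, 0.9, -3.4]
gripper_width: 0.0244
grip_force: 59.3
time: 24.62
ee_pos: [0.4464, 0.23, 0.0994]
eef_rot: [-3.142, 0.0, -0.182]
ft_force: [-0.4, -0.7, -2.7]
gripper_width: 0.024
grip_force: 59.3
```

```bash
python3 -m pendant '[[[0,0,-0.1],[0,0,0],-1],[[0,0,0],[0,0,0],-1],[[0,0,0],[0,0,0],-1]]'
```

```text
time: 25.0
ee_pos: [0.4465, 0.2301, 0.0991]
eef_rot: [3.141, -0.0, -0.182]
ft_force: [-2.2, -1.6, 5.0]
gripper_width: 0.024
grip_force: 60.3
```

```bash
python3 -m pendant '[[[0,0,0],[0,0,0],-0.7],[[0,0,0],[0,0,0],-0.3],[[0,0,0],[0,0,0],0.3],[[0,0,0],[0,0,0],1],[[0,0,0],[0,0,0],1],[[0,0,2],[0,0,0],1],[[0,0,4],[0,0,0],1],[[0,0,4],[0,0,0],1],[[0,0,4],[0,0,0],1],[[0,-3.5,1],[0,0,0],1],[[0,-4,0],[0,0,0],1],[[0,-4,0],[0,0,0],1],[[0,-4,0],[0,0,0],1],[[0,-4,0],[0,0,0],1],[[0,-3,0],[0,0,0],1],[[0,0,0],[0,0,0],1],[[0,0,0],[0,0,0],1],[[0,0,0],[0,0,0],1]]'
python3 - <<'E'
from fit import *
s=snap('wrist','w7');P=cloud(s);st=bot.sense();print(st['ee_pos'],st['eef_rot'])
c=(.444,.004);print(fit(P,'jar_oblong',c,.062),fit(P,'lid_round',c,.076),fit(P,'knob',c,.108,rad=.06))
s=snap('top');P=cloud(s);c=(.446,.23);print(fit(P,'lid_cross',c,.076),fit(P,'knob',c,.108,rad=.06),fit(P,'jar_cross',c,.062),fit(P,'jar_round',(.642,.227),.062))
E
```

```text
time: 27.25
ee_pos: [0.4465, 0.0061, 0.2485]
eef_rot: [-3.141, -0.0, -0.18]
ft_force: [0.1, 0.4, -0.5]
gripper_width: 0.0853
grip_force: 0.0
[0.44648005 0.00594622 0.24847581] [-3.14148810e+00  1.18779551e-05 -1.80183157e-01]
(array([442. ,   4.2, 161. ]), np.float64(0.001), 4212) (array([445.2,   5.4,   1.6]), np.float64(0.001), 4415) (array([445.1,   5.5,   2.7]), np.float64(0.014), 510)
(array([447. , 229. ,   6.4]), np.float64(0.002), 1057) (array([447.5, 229.2,   0.5]), np.float64(0.012), 101) (array([447.7, 229.6,   6.1]), np.float64(0.007), 532) (array([643.6, 227.2,   4.1]), np.float64(0.026), 1124)
```

```bash
python3 -m pendant '[[[-0.1,0,-3],[0,0,0],1],[[0,0,-3],[0,0,0],1],[[0,0,-3],[0,0,0],1],[[0,0,-2.5],[0,0,0],1],[[0,0,-2],[0,0,0],1],[[0,0,-1.5],[0,0,0],1],[[0,0,0],[0,0,0],1],[[0,0,0],[0,0,0],-0.2],[[0,0,0],[0,0,0],-0.6],[[0,0,0],[0,0,0],-1],[[0,0,0],[0,0,0],-1],[[0,0,0],[0,0,0],-1],[[0,0,0],[0,0,0],-1],[[0,0,0],[0,0,0],-1]]' 60
```

```text
time: 29.1
ee_pos: [0.4459, 0.005, 0.0992]
eef_rot: [-3.141, -0.001, -0.182]
ft_force: [-0.9, 0.6, 4.8]
gripper_width: 0.0242
grip_force: 58.6
```

```bash
python3 -m pendant '[[[0,0,0.5],[0,0,0],-1],[[0,0,1],[0,0,0],-1],[[0,0,2],[0,0,0],-1],[[0,0,3],[0,0,0],-1],[[0,0,2.5],[0,0,0],-1],[[1.65,2.2,0],[0,0,0],-1],[[3,3.4,0],[0,0,0],-1],[[3,3.4,0],[0,0,0],-1],[[3,3.4,0],[0,0,0],-1],[[3,3.4,0],[0,0,0],-1],[[3,3.4,0],[0,0,0],-1],[[3,3,0],[0,0,0],-1],[[0,0,0],[0,0,0],-1],[[0,0,0],[0,0,0],-1],[[0,0,0],[0,0,0],-1]]'
python3 - <<'E'
from fit import *
s=snap('wrist','w8');P=cloud(s);c=(.642,.227);st=bot.sense();print(st['ee_pos'],st['eef_rot'])
print(fit(P,'jar_round',c,.062))
for z in (.165,.168):print(fit(P,'lid_round',st['ee_pos'][:2],z,tol=.004))
E
```

```text
time: 30.98
ee_pos: [0.6417, 0.2258, 0.1889]
eef_rot: [3.141, -0.0, -0.183]
ft_force: [0.7, -0.2, -3.0]
gripper_width: 0.0237
grip_force: 59.3
[0.64178915 0.22582414 0.18895857] [ 3.14105686e+00 -5.45139546e-04 -1.83022927e-01]
(array([641.8, 227.6,   9.7]), np.float64(0.002), 2722)
(array([ 6.390e+02,  2.257e+02, -3.000e-01]), np.float64(0.349), 10357)
(array([638.6, 225.8,  22.9]), np.float64(0.326), 10353)
```

```bash
python3 -m pendant '[[[0.1,0.1,-2],[0,0,0],-1],[[0,0,-2.5],[0,0,0],-1],[[0,0,-1.5],[0,0,0],-1],[[0,0,-1],[0,0,0],-1],[[0,0,-0.7],[0,0,0],-1],[[0,0,-0.5],[0,0,0],-1],[[0,0,-0.3],[0,0,0],-1],[[0,0,-0.2],[0,0,0],-1],[[0,0,0],[0,0,0],-1]]'
python3 -m pendant '[[[0,0,-0.1],[0,0,0],-1],[[0,0,-0.1],[0,0,0],-1],[[0,0,0],[0,0,0],-1]]'
```

```text
time: 32.15
ee_pos: [0.643, 0.228, 0.1016]
eef_rot: [-3.142, -0.0, -0.182]
ft_force: [0.5, -0.6, -2.0]
gripper_width: 0.0248
grip_force: 59.3
time: 32.52
ee_pos: [0.6429, 0.228, 0.0994]
eef_rot: [3.142, 0.0, -0.182]
ft_force: [0.5, -0.8, -2.4]
gripper_width: 0.0244
grip_force: 59.3
```

```bash
python3 -m pendant '[[[0,0,-0.1],[0,0,0],-1],[[0,0,0],[0,0,0],-1],[[0,0,0],[0,0,0],-1]]'
```

```text
time: 32.9
ee_pos: [0.643, 0.228, 0.0993]
eef_rot: [3.142, -0.0, -0.182]
ft_force: [-3.2, -1.9, 5.5]
gripper_width: 0.0243
grip_force: 60.3
```

```bash
python3 -m pendant '[[[0,0,0],[0,0,0],-0.7],[[0,0,0],[0,0,0],-0.3],[[0,0,0],[0,0,0],0.3],[[0,0,0],[0,0,0],1],[[0,0,0],[0,0,0],1],[[0,0,2],[0,0,0],1],[[0,0,4],[0,0,0],1],[[0,0,4],[0,0,0],1],[[0,0,4],[0,0,0],1],[[0,-4.3,0],[0,0,0],1],[[0.15,-4.5,0],[0,0,0],1],[[0.2,-4.7,0],[0,0,0],1],[[0.2,-4.7,0],[0,0,0],1],[[0.2,-4.7,0],[0,0,0],1],[[0.2,-4.7,0],[0,0,0],1],[[0.2,-4.7,0],[0,0,0],1],[[0.2,-4.7,0],[0,0,0],1],[[0,-4.7,0],[0,0,0],1],[[0,-4.6,0],[0,0,0],1],[[0,0,0],[0,0,0],1]]'
python3 -m pendant '[[[0,0,0],[0,0,0],1],[[0,0,0],[0,0,0],1]]'
python3 - <<'E'
from fit import *
s=snap('wrist','w9');P=cloud(s);st=bot.sense();print(st['ee_pos'],st['eef_rot'])
c=(.6545,-.235);print(fit(P,'lid_oblong',c,.048),fit(P,'knob',c,.08,rad=.06))
s=snap('top');P=cloud(s);c=(.642,.228);print(fit(P,'lid_round',c,.076),fit(P,'knob',c,.108,rad=.06),fit(P,'jar_round',c,.062),fit(P,'jar_oblong',(.442,.004),.062))
E
```

```text
time: 35.4
ee_pos: [0.6554, -0.2407, 0.2395]
eef_rot: [3.139, -0.001, -0.189]
ft_force: [-0.1, 0.8, 0.3]
gripper_width: 0.0856
grip_force: 0.0
time: 35.65
ee_pos: [0.657, -0.2331, 0.2393]
eef_rot: [-3.141, -0.001, -0.179]
ft_force: [0.3, 0.7, -0.1]
gripper_width: 0.0851
grip_force: 0.0
[ 0.65689186 -0.2332403   0.23911945] [-3.14103934e+00 -6.38844490e-04 -1.79577434e-01]
(array([ 654.2, -234.7,   16.2]), np.float64(0.0), 5464) (array([ 653.9, -234.7,    3.4]), np.float64(0.014), 450)
(array([643.6, 227. ,   1.5]), np.float64(0.006), 924) (array([643.9, 227.4,   0.9]), np.float64(0.07), 98) (array([643.5, 227.2,  -5.1]), np.float64(0.063), 526) (array([442.9,   3.8, 160.9]), np.float64(0.001), 1638)
```

```bash
python3 -m pendant '[[[-0.2,-0.05,-3],[0,0,0],1],[[0,0,-3.5],[0,0,0],1],[[0,0,-3.5],[0,0,0],1],[[0,0,-3],[0,0,0],1],[[0,0,-2],[0,0,0],1],[[0,0,-1.8],[0,0,0],1],[[0,0,0],[0,0,0],1],[[0,0,0],[0,0,0],-0.2],[[0,0,0],[0,0,0],-0.6],[[0,0,0],[0,0,0],-1],[[0,0,0],[0,0,0],-1],[[0,0,0],[0,0,0],-1],[[0,0,0],[0,0,0],-1],[[0,0,0],[0,0,0],-1]]' 60
```

```text
time: 37.5
ee_pos: [0.655, -0.2354, 0.0712]
eef_rot: [-3.141, -0.001, -0.182]
ft_force: [-0.3, 1.7, 5.1]
gripper_width: 0.0243
grip_force: 58.7
```

```bash
python3 -m pendant '[[[0,0,0.5],[0,0,0],-1],[[0,0,1],[0,0,0],-1],[[0,0,2],[0,0,0],-1],[[0,0,3],[0,0,0],-1],[[0,0,3],[0,0,0],-1],[[0,0,2.5],[0,0,0],-1],[[-1.2,1.5,0],[0,0,-2.2],-1],[[-2.5,2.8,0],[0,0,-4],-1],[[-2.5,2.8,0],[0,0,-5],-1],[[-2.5,2.8,0],[0,0,-5],-1],[[-2.5,2.8,0],[0,0,-5],-1],[[-2.5,2.8,0],[0,0,-5],-1],[[-2.5,2.8,0],[0,0,-5],-1],[[-2.5,2.8,0],[0,0,-4],-1],[[-2.5,2.9,0],[0,0,0],-1],[[0,0,0],[0,0,0],-1],[[0,0,0],[0,0,0],-1],[[0,0,0],[0,0,0],-1]]'
python3 - <<'E'
from fit import *
s=snap('wrist','w10');P=cloud(s);c=(.442,.004);st=bot.sense();print(st['ee_pos'],st['eef_rot'])
print(fit(P,'jar_oblong',c,.062))
z=st['ee_pos'][2]-.0215;print(fit(P,'lid_oblong',st['ee_pos'][:2],z,tol=.005))
E
```

```text
time: 39.75
ee_pos: [0.443, 0.0038, 0.1909]
eef_rot: [-3.141, -0.0, -0.797]
ft_force: [1.0, -0.9, -2.9]
gripper_width: 0.0244
grip_force: 59.3
[0.44291958 0.00386328 0.19068848] [-3.14127839e+00 -1.09693925e-04 -7.97308030e-01]
(array([442.3,   4.4, -19.1]), np.float64(0.0), 1886)
(array([442.3,   3.4, 161. ]), np.float64(0.006), 15190)
```

View pics/w10.png

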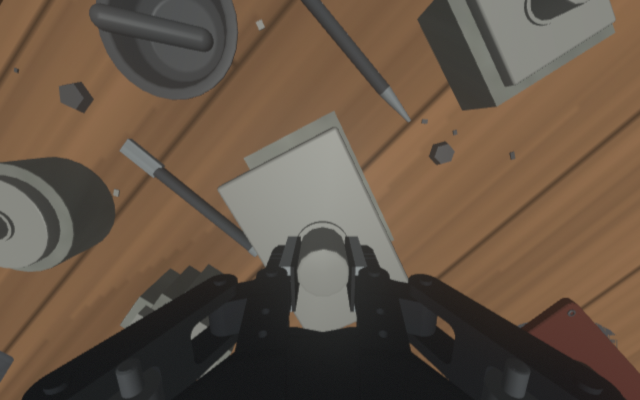

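The oblong lid is above jar_oblong (310,200) with matching yaw (161°). Lowering.

```bash
python3 -m pendant '[[[0,0.05,-2],[0,0,0],-1],[[0,0,-2.5],[0,0,0],-1],[[0,0,-1.7],[0,0,0],-1],[[0,0,-1],[0,0,0],-1],[[0,0,-0.7],[0,0,0],-1],[[0,0,-0.5],[0,0,0],-1],[[0,0,-0.3],[0,0,0],-1],[[0,0,-0.2],[0,0,0],-1],[[0,0,0],[0,0,0],-1]]'
python3 -m pendant '[[[0,0,-0.1],[0,0,0],-1],[[0,0,-0.1],[0,0,0],-1],[[0,0,0],[0,0,0],-1]]'
```

```text
time: 40.92
ee_pos: [0.4425, 0.005, 0.1015]
eef_rot: [-3.141, -0.0, -0.796]
ft_force: [0.1, 0.8, -3.5]
gripper_width: 0.0242
grip_force: 59.3
time: 41.3
ee_pos: [0.4427, 0.005, 0.0996]
eef_rot: [-3.141, -0.0, -0.796]
ft_force: [-0.0, -0.1, -1.8]
gripper_width: 0.0243
grip_force: 59.6
```

```bash
python3 -m pendant '[[[0,0,-0.1],[0,0,0],-1],[[0,0,0],[0,0,0],-1],[[0,0,0],[0,0,0],-1]]'
```

```text
time: 41.68
ee_pos: [0.4428, 0.0051, 0.0992]
eef_rot: [-3.141, -0.001, -0.796]
ft_force: [-2.1, 0.7, 6.4]
gripper_width: 0.0239
grip_force: 60.1
```

```bash
python3 -m pendant '[[[0,0,0],[0,0,0],-0.7],[[0,0,0],[0,0,0],-0.3],[[0,0,0],[0,0,0],0.3],[[0,0,0],[0,0,0],1],[[0,0,0],[0,0,0],1],[[0,0,2],[0,0,0],1],[[0,0,4],[0,0,0],1],[[0,0,4],[0,0,0],1],[[0,0,4],[0,0,0],1],[[2,-3,3],[0,0,0],1],[[3,-4,3],[0,0,0],1],[[3,-4,0],[0,0,0],1],[[3,-4,0],[0,0,0],1],[[3,-4,0],[0,0,0],1],[[3,-4,0],[0,0,0],1],[[0,0,0],[0,0,0],1],[[0,0,0],[0,0,0],1],[[0,0,0],[0,0,0],1]]'
python3 - <<'E'
from fit import *
s=snap('top','top1');P=cloud(s);print(bot.sense()['ft_force'])
C={'round':(.643,.227),'cross':(.447,.23),'oblong':(.443,.004),'square':(.433,-.225)}
for j,c in C.items():
    print(j,fit(P,'jar_'+j,c,.062),fit(P,'lid_'+j,c,.076))
    Q=P.reshape(-1,3);d=np.linalg.norm(Q[:,:2]-c,axis=1);m=(abs(Q[:,2]-.076)<.01)&(d<.035)&(d>.018)
    print(np.linalg.lstsq(np.c_[Q[m,:2]-c,np.ones(m.sum())],Q[m,2],rcond=None)[0].round(4))
i=cv2.imread('pics/top1.png');cv2.imwrite('pics/top1c.png',cv2.resize(i[60:330,120:480],None,fx=2.2,fy=2.2))
E
```

```text
time: 43.92
ee_pos: [0.6123, -0.2237, 0.2989]
eef_rot: [-3.141, -0.0, -0.795]
ft_force: [-0.2, -0.3, 0.3]
gripper_width: 0.0852
grip_force: 0.0
[ 0.65498779 -1.03330098 -0.48347741]
round (array([643.6, 227.1,  -5.4]), np.float64(0.053), 519) (array([643.6, 226.8,   1.6]), np.float64(0.008), 923)
[0.0051 0.0002 0.0766]
cross (array([447.7, 229.5,   6.1]), np.float64(0.003), 524) (array([447. , 228.9,   6.3]), np.float64(0.001), 1054)
[-0.0018  0.005   0.0767]
oblong (array([443. ,   3.8, -19.1]), np.float64(0.002), 660) (array([442.8,   4. , 161.1]), np.float64(0.001), 1350)
[-0.0021 -0.0047  0.0767]
square (array([ 432.8, -225.1,   77.6]), np.float64(0.038), 600) (array([ 433.3, -225.8,   77.9]), np.float64(0.014), 1095)
[-0.0019  0.0004  0.0766]
```

View pics/top1c.png

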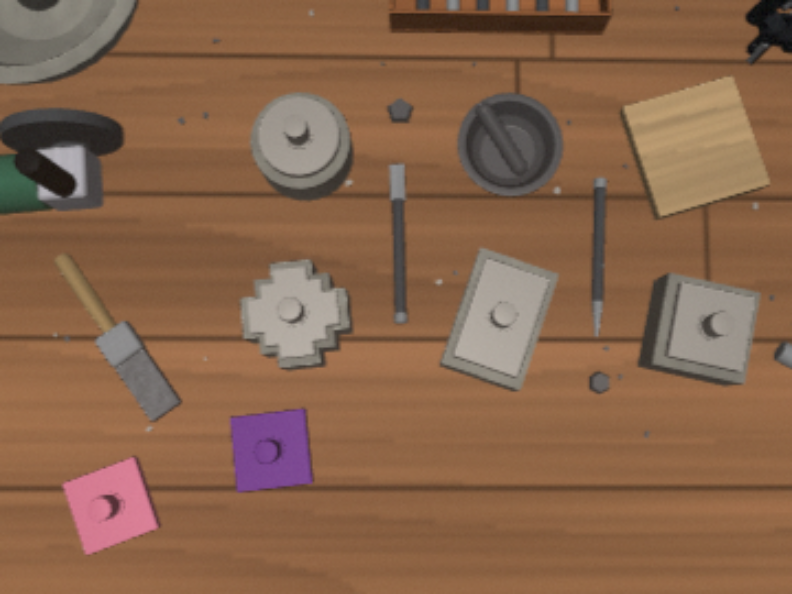

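The final view shows all four lids seated on their own jars, lined up: round (297,140), cross (292,312), oblong (502,315) and square (712,325). The jars have not moved.

```bash
python3 -c "
from cell import bot
print(bot.sign_off())"
```

```text
the job is handed in; nothing more can be done
None
```

All four lids are seated level on their own jars and lined up to within about 0.5°, the jars are where they started, and the job was handed in at about 44 s of the 144 s allowed.

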